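# Snap the lunch box lid shut all round

### The arm

A 6-joint arm with a two-finger parallel gripper is mounted at the origin on a cart in front of the work surface, level with it; the furniture and walls round the work are solid. World frame = base frame: x ahead of the robot, y to its left, z up, the work surface at z = 0. Lengths are in m, angles in rad, forces in N, time in s.
With the tool pointing down it reaches from about 0.3 to 0.85 m from the base axis. Payload 4.2 kg.
Tool frame: the origin (TCP) lies between the finger pads; the fingertips stand 19 mm ahead of it and the grasp point (between the pads) is the TCP; z points along the fingers, y is the line along which they close (so a half turn about z gives the same grasp; the last joint's range is limited). The gripper opens to 91 mm and grips with 3 to 60 N. Pads are 32 mm wide; open, the fingers measure 118 mm over their backs; the gripper's body (76 mm by 178 mm) begins 60 mm behind the grasp point.
Start: joints at [-1.142, 0.32, 1.565, -0, 1.257, -0.02], TCP at [0.249, -0.518, 0.233] pointing down, gripper open.
Joint ranges: [-3.11, 3.11], [-0.84, 2.01], [0.21, 2.61], [-1.34, 4.49], [0.05, 2.63], [-2.56, 2.56]. Speed limits (rad/s): [2.57, 2.57, 3.14, 3.14, 3.14, 3.14].

### API

Orientations are given as [roll, pitch, yaw] about the fixed x, y, z axes, in that order (R = Rz(yaw) Ry(pitch) Rx(roll)).
In Python, from rig import manip gives the robot as it stands.
- The arm moves only by the shell command python3 -m handwheel 'ROWS' [OPENING]. ROWS is JSON, a list of rows, each a list of 6 numbers: the shift along the tool's x, y, z in mm, then the turn, a rotation vector about the tool's x, y, z in degrees. A call has 1 to 12 rows; each row is the pose to reach, as a shift and turn from the pose commanded when the call began, along the tool's axes at that moment; what a row does not reach only later rows make up. A row lasts 1/8 s, in which the tool goes at most 62.5 mm and 10.7 degrees, less where a joint would pass 70% of its speed; a pose out of reach is approached as far as the arm can. A call with a gripper value outside its range is refused whole. OPENING is the closure, from 0 (fully open) to 1 (shut), set as the call begins (- or left out, the last holds). The fingers move at their own pace and stop on an object; the grip force is fixed at half the most. Time passes only in rows, so rows that repeat a pose let the fingers close. It gives the time, the measured TCP pose, the force, the opening and the grip force at its end, in the units of the state.
- manip.sense(): the state, without advancing time (a new reading comes with each control period).
- manip.get_image(name): name is "side" or "top" or "wrist"; returns a dict with "image" (480x640x3 uint8, red, green, blue), "mtx" (3x3 intrinsics, pixels), "R" (3x3) and "t" (3): a world point X has camera coordinates R X + t. Camera axes: x right, y down, z forward; pixel columns grow to the right and rows downward; lengths in m; the calibration is good to about 2 mm. A picture is of the moment at which its call begins. There is no depth.
- manip.close_job(): hands the job in; it is judged then, once.
Trained networks look in a picture, given as the dict that the camera call returned (one of the last four; its "shot" number tells which), for a name from the list of things; names that differ only in an ending like _2 or _b are one class to them, and where a whole thing is asked for, a point or a joint stands for the part that bears it (a point fixed in the world has none). Each returns a list of dicts, best first, with "p" (0 to 1); they miss things now and then, are a little off and sometimes report something else, mostly with a low value. They report only what shows in the picture. A call takes as long as a camera call.
- manip.recognise(picture, target): "extent" ([centre column, centre row, width, height] in pixels, round what is visible of it).
The state is a dict: "t": time; "joints": joint angles; "joint_vel": joint speeds; "joint_torque": joint torques, N m; "ee_pos": TCP position; "tcp_rot": TCP orientation; "force": force on the tool from outside, world axes, zero at the start; "ft_torque": the same for the moment, N m; "width": finger opening in m; "grip_force": force on a finger pad.
Only numpy, scipy, OpenCV 4.12 (cv2) and the standard library are available. Lean on these libraries where they do the work, as an engineer would, in place of code of your own. Each camera call takes 0.05 s, during which the arm holds its last target. There are 200 camera calls.

### The job

The lid of the lunch box is on but not sealed: the four straight sections of its rim stand up above the lid's corners. With the fingertips press each section in turn all the way down, until it is shut tight and level with the corners. Only press: do not pick up, tip or push the box away from its place, leave everything else standing where it is, and take the hand away at the end.

Things in the scene. Friction and masses are not known exactly. Their poses are not given: they have to be found in the camera images.
- lunch_box: white oblong food box, 200 (x) x 150 (y) mm over its grey lid, 90 mm high, about 0.8 kg, loose. Origin: centre of its underside; x along the long side, z up. The lid has four fixed corners (25 x 25 mm, tops 90 mm up), a middle panel 5 mm lower, and between the corners four straight rim sections, 20 mm wide, which stand 5 to 8 mm above the corners at the start and level with them once shut.
- clip_near_top (a point): centre of the top face of the short section on the box's -x side (the robot's side at yaw 0); the face is 96 mm long and 20 mm wide; it lies 90 mm out from the box's centre, 98 mm above the box's underside at joint value 0 and 90 mm when fully shut; moves with the section
- clip_near (a joint): how far that section is pressed down, in m: 0 open, 0.008 fully shut against a hard stop. It moves only straight down, a tight fit: it gives way at about 7 N and stays wherever it is left. At the start it reads 0 to 0.003, differing from section to section
- clip_far_top (a point): centre of the top face of the short section on the box's +x side; the face is 96 mm long and 20 mm wide; it lies 90 mm out from the box's centre, 98 mm above the box's underside at joint value 0 and 90 mm when fully shut; moves with the section
- clip_far (a joint): how far that section is pressed down, in m: 0 open, 0.008 fully shut against a hard stop. It moves only straight down, a tight fit: it gives way at about 7 N and stays wherever it is left. At the start it reads 0 to 0.003, differing from section to section
- clip_left_top (a point): centre of the top face of the long section on the box's +y side; the face is 146 mm long and 20 mm wide; it lies 65 mm out from the box's centre, 98 mm above the box's underside at joint value 0 and 90 mm when fully shut; moves with the section
- clip_left (a joint): how far that section is pressed down, in m: 0 open, 0.008 fully shut against a hard stop. It moves only straight down, a tight fit: it gives way at about 7 N and stays wherever it is left. At the start it reads 0 to 0.003, differing from section to section
- clip_right_top (a point): centre of the top face of the long section on the box's -y side; the face is 146 mm long and 20 mm wide; it lies 65 mm out from the box's centre, 98 mm above the box's underside at joint value 0 and 90 mm when fully shut; moves with the section
- clip_right (a joint): how far that section is pressed down, in m: 0 open, 0.008 fully shut against a hard stop. It moves only straight down, a tight fit: it gives way at about 7 N and stays wherever it is left. At the start it reads 0 to 0.003, differing from section to section
- salt_shaker: glass salt shaker with grey top, 44 mm wide, 90 mm high; loose, standing left of the lunch box, a few cm from it; bystander. Origin: centre of its underside
- garlic: bulb of garlic, 50 mm wide and high; loose, standing on the robot's side of the lunch box, a few cm from it; bystander. Origin: centre of its underside
- spice_jar: spice jar with a screw cap, 45 mm wide, 106 mm high; loose, standing right of the lunch box, a few cm from it; bystander. Origin: centre of its underside
- mug: striped mug, 90 x 120 x 88 mm; loose, on the worktop well to the right; bystander. Origin: centre of its underside
- egg_cup: egg in an egg cup, 49 mm wide, 81 mm high; loose, on the worktop well to the right; bystander. Origin: centre of its underside
- jam_jar: jam jar, 71 mm wide, 110 mm high; loose, on the worktop well to the right; bystander. Origin: centre of its underside

How it is judged:
At the end, for the whole second after the job is handed in: All four rim sections are pressed down at least 6.5 of their 8 mm and stay so with nothing touching them; the box stands flat, at rest, within 40 mm of where it was; each bystander is within 30 mm of its place (value of joint each of clip_near, clip_far, clip_left, clip_right above 0.0065 m and distance of lunch_box from where it was at the start of the episode below 0.04 m and angle between lunch_box's own z axis and vertical below 0.05 rad and linear speed of lunch_box below 0.02 m/s and distance of each of salt_shaker, garlic, spice_jar, mug, egg_cup, jam_jar from where it was at the start of the episode below 0.03 m).
It fails at once if the lunch box is lifted (underside's centre more than 12 mm up) or tipped (more than 0.2 rad) (height (world z) of lunch_box above 0.012 m or angle between lunch_box's own z axis and vertical above 0.2 rad).
It fails at once if the lunch box is pushed or carried more than 60 mm from its place (distance of lunch_box from where it was at the start of the episode above 0.06 m).
It fails at once if a bystander is knocked over, moved more than 40 mm or lifted (distance of any of salt_shaker, garlic, spice_jar, mug, egg_cup, jam_jar from where it was at the start of the episode above 0.04 m or angle between any of salt_shaker, garlic, spice_jar, mug, egg_cup, jam_jar's own z axis and vertical above 0.5 rad or height (world z) of any of salt_shaker, garlic, spice_jar, mug, egg_cup, jam_jar above 0.015 m).
It also fails if it takes over 45 s, if anything falls off the work surface, if the arm or the gripper's body presses on something with over 40 N, if the wrist force passes 120 N, or if a joint passes its speed limit or range.

## Working session

There is one attempt and no reset: what is moved stays moved. The work goes in short steps, Python scripts to look and compute and a shell command to move; the robot and the scene stay as the last step left them, time stands still between calls to the robot, and variables do not carry over. Pictures are saved under pics/ and viewed, at most 10 in all, crops included, and the job is handed in when it is done.

```bash
mkdir -p pics; python3 - <<'E'
from rig import manip
import cv2
for n in("top","side"):
    p=manip.get_image(n); cv2.imwrite(f"pics/{n}0.png",p["image"][:,:,::-1])
    print(n,p["mtx"].tolist(),p["R"].round(4).tolist(),p["t"].round(4).tolist())
    for o in("lunch_box","salt_shaker","garlic","spice_jar","clip_near_top"):
        print(o,[(d["extent"],d["p"]) for d in manip.recognise(p,o)][:2])
s=manip.sense();print({k:s[k] for k in("t","ee_pos","tcp_rot","force","width")})
E
```

```text
top [[500.3198665593314, 0.0, 327.88149655458056], [0.0, 500.3198665593314, 232.23340712575572], [0.0, 0.0, 1.0]] [[0.0073, -0.9998, 0.0195], [-0.9968, -0.0088, -0.0799], [0.0801, -0.0189, -0.9966]] [-0.0382, 0.5185, 1.1053]
lunch_box [([253.9, 203.9, 97.0, 106.9], 0.59)]
salt_shaker [([193.3, 195.7, 24.4, 20.7], 0.58)]
garlic [([238.8, 284.5, 21.0, 22.3], 0.68)]
spice_jar []
clip_near_top [([243.1, 245.0, 45.5, 21.0], 0.98)]
side [[604.1900890560839, 0.0, 322.6947342718439], [0.0, 604.1900890560839, 239.3561698226754], [0.0, 0.0, 1.0]] [[-0.9978, -0.0632, 0.0188], [-0.0555, 0.6519, -0.7562], [0.0355, -0.7556, -0.654]] [0.5258, 0.101, 1.6614]
lunch_box [([299.8, 284.8, 92.5, 81.4], 0.66)]
salt_shaker [([286.1, 330.4, 21.1, 32.9], 0.8)]
garlic [([365.2, 305.4, 16.5, 17.5], 0.67)]
spice_jar [([329.6, 245.8, 17.5, 30.2], 0.87)]
clip_near_top [([336.1, 282.4, 22.3, 32.3], 0.61), ([364.0, 183.5, 32.2, 37.8], 0.39)]
{'t': 0.6, 'ee_pos': array([ 0.24948066, -0.51806447,  0.23298918]), 'tcp_rot': array([3.14149374e+00, 1.67555198e-05, 4.48823834e-01]), 'force': array([-0.28800081, -0.77033699,  0.25030067]), 'width': 0.09116343005856851}
```

```bash
python3 - <<'E'
import cv2
a=cv2.imread("pics/top0.png")[120:320,150:400]
cv2.imwrite("pics/topc.png",cv2.resize(a,(750,600),interpolation=cv2.INTER_CUBIC))
E
```

```text
(no output)
```

View pics/topc.png

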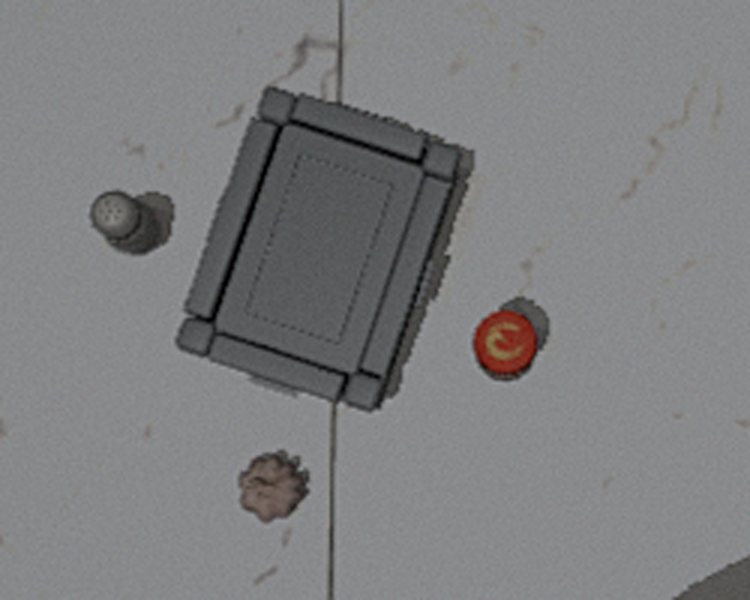

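View pics/side0.png

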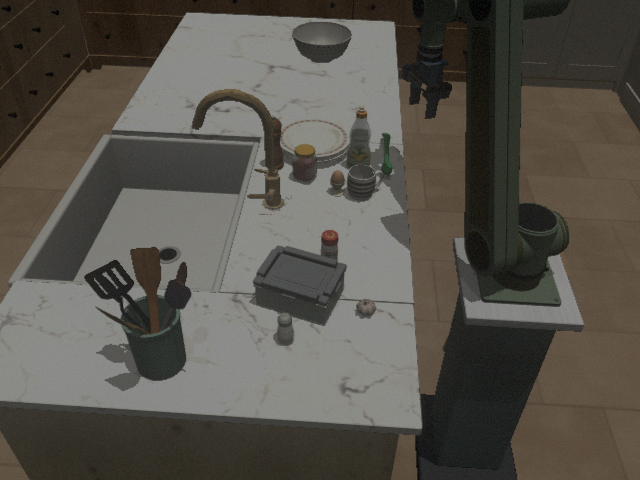

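The top crop shows the lid turned clockwise, with corners at about (268,88), (472,150), (375,410) and (178,345) in the crop. The shaker (115,215) is on the left, the spice jar (505,342) on the right and the garlic (272,487) near. In the side view the tap stands at (273,200), to the right of the box.

```bash
cat > h.py <<'E'
import numpy as np
C={"top":([[500.32,0,327.88],[0,500.32,232.23],[0,0,1]],[[0.0073,-0.9998,0.0195],[-0.9968,-0.0088,-0.0799],[0.0801,-0.0189,-0.9966]],[-0.0382,0.5185,1.1053]),
"side":([[604.19,0,322.695],[0,604.19,239.356],[0,0,1]],[[-0.9978,-0.0632,0.0188],[-0.0555,0.6519,-0.7562],[0.0355,-0.7556,-0.654]],[0.5258,0.101,1.6614])}
def ray(c,uv):
    K,R,t=map(np.array,C[c] if isinstance(c,str) else c); d=R.T@np.linalg.solve(K,[*uv,1]); return -R.T@t,d/np.linalg.norm(d)
def at(c,uv,z):
    o,d=ray(c,uv); return o+d*(z-o[2])/d[2]
def tri(c1,a,c2,b):
    A=np.zeros((3,3));y=np.zeros(3)
    for c,p in((c1,a),(c2,b)):
        o,d=ray(c,p);P=np.eye(3)-np.outer(d,d);A+=P;y+=P@o
    return np.linalg.solve(A,y)
E
python3 - <<'E'
from h import *
np.set_printoptions(precision=3,suppress=True)
f=lambda u,v:(150+u/3,120+v/3)
P=np.array([at("top",f(*p),.09) for p in((268,88),(472,150),(375,410),(178,345))])
c=P.mean(0);print(P,c)
for a,b in((0,1),(1,2),(2,3),(3,0)):
    d=P[a]-P[b];print(np.linalg.norm(d),np.degrees(np.arctan2(d[1],d[0])))
S=[(283,247),(346,264),(323,303),(258,280)]
# side image: robot at right => near corners right. near-left(323,303), near-right(346,264), far-left(258,280), far-right(283,247)
for p,q in zip(((268,88),(472,150),(375,410),(178,345)),((258,280),(283,247),(346,264),(323,303))): print("tri",tri("top",f(*p),"side",q))
print("salt",at("top",f(115,215),.09),"spice",at("top",f(505,342),.106),"garlic",at("top",f(272,487),.04))
print("faucet base",at("side",(273,203),0), "jam top",at("side",(305,148),.11))
E
```

```text
[[0.689 0.158 0.09 ]
 [0.646 0.012 0.09 ]
 [0.461 0.078 0.09 ]
 [0.505 0.217 0.09 ]] [0.575 0.116 0.09 ]
0.15173792564159225 73.51805842026899
0.1966325339542725 -19.59145942916447
0.14547589323179558 -107.78345807049476
0.19308810009945282 162.22219827900315
tri [0.685 0.158 0.087]
tri [0.642 0.013 0.073]
tri [0.462 0.079 0.083]
tri [0.51  0.219 0.08 ]
salt [0.597 0.263 0.09 ] spice [ 0.508 -0.013  0.106] garlic [0.406 0.156 0.04 ]
faucet base [ 0.7  -0.27  0.  ] jam top [ 0.612 -0.423  0.11 ]
```

```bash
python3 -m handwheel '[[30,-40,-40,0,0,0],[60,-90,-80,0,0,0],[95,-130,-100,0,0,8],[135,-165,-100,0,0,17],[180,-205,-100,0,0,26],[225,-245,-100,0,0,35],[270,-285,-100,0,0,43.5],[320,-325,-100,0,0,43.5],[370,-370,-100,0,0,43.5],[420,-410,-100,0,0,43.5],[476,-457,-100,0,0,43.5],[476,-457,-100,0,0,43.5]]' 1
python3 - <<'E'
from rig import manip
import cv2,pickle,numpy as np
p=manip.get_image("wrist"); cv2.imwrite("pics/w1.png",p["image"][:,:,::-1]); s=manip.sense(); pickle.dump(p,open("w1.pkl","wb"))
print(s["t"],s["ee_pos"],s["tcp_rot"],s["force"],s["width"])
E
```

```text
t: 2.1
ee_pos: [0.4807, 0.103, 0.3328]
tcp_rot: [-3.141, -0.0, -0.308]
force: [-0.5, -0.2, -0.9]
width: 0.0008
grip_force: 0.0
2.15 [0.4822015  0.10563339 0.33238173] [-3.13784812e+00  1.28187690e-04 -3.06319084e-01] [ 1.11441596  2.80440281 -0.21297125] 0.0005290581184570372
```

View pics/w1.png

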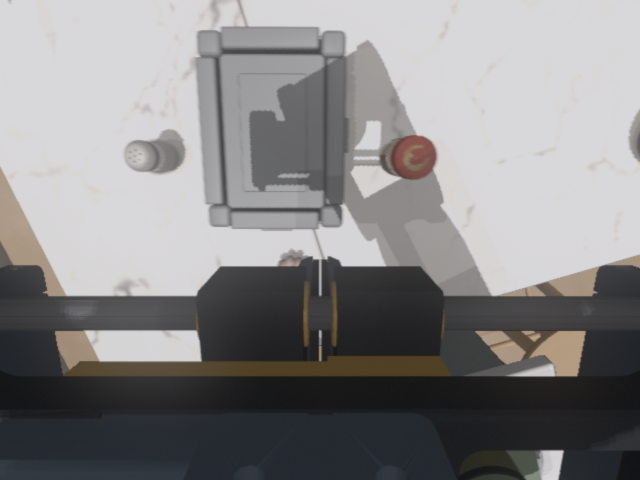

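The wrist view shows the lid whole. Its outer corners are at about (198,31), (345,31), (342,227) and (209,227), with the shaker at (141,155) and the jar at (413,157) on either side.

```bash
python3 - <<'E'
from h import *
import pickle
np.set_printoptions(precision=4,suppress=True)
p=pickle.load(open("w1.pkl","rb"));c=(p["mtx"],p["R"],p["t"])
f=lambda u,v:(150+u/3,120+v/3)
W=[(198,31),(345,31),(342,227),(209,227)];T=[(268,88),(472,150),(375,410),(178,345)]
for w,t in zip(W,T): print("tri",tri(c,w,"top",f(*t)))
P=np.array([at(c,w,.09) for w in W]);m=P.mean(0);print(P,m)
a=P[0]+P[1]-P[2]-P[3];b=P[0]+P[3]-P[1]-P[2]
print(np.linalg.norm(a)/2,np.linalg.norm(b)/2,np.degrees([np.arctan2(a[1],a[0]),np.arctan2(b[1],b[0])-np.pi/2]))
for nm,cc,yw in(("wrist",m,np.arctan2(a[1],a[0])),):
  cc=(m+np.array([.575,.116,.09]))/2; yw=np.radians(-17.7)
  X=np.array([np.cos(yw),np.sin(yw),0]);Y=np.array([-X[1],X[0],0])
  e=np.array([0.481,.1035,.09]);ty=-.308;tx=np.array([np.cos(ty),np.sin(ty),0]);tyv=np.array([np.sin(ty),-np.cos(ty),0])
  print(cc)
  for n,q in(("near",-X*.088),("far",X*.088),("left",Y*.063),("right",-Y*.063)):
    d=cc+q-e;print(n,cc+q,"tool mm",1000*d@tx,1000*d@tyv)
E
```

```text
tri [0.6816 0.1537 0.1195]
tri [0.6597 0.0143 0.0387]
tri [0.4606 0.0807 0.0773]
tri [0.5063 0.2166 0.1002]
[[0.6925 0.1604 0.09  ]
 [0.649  0.023  0.09  ]
 [0.4626 0.0823 0.09  ]
 [0.5071 0.2225 0.09  ]] [0.5778 0.1221 0.09  ]
0.1955965516646983 0.14560665683887627 [-18.0672 -17.5825]
[0.5764 0.119  0.09  ]
near [0.4926 0.1458 0.09  ] tool mm -1.7928105685341746 -43.80393814292725
far [0.6602 0.0923 0.09  ] tool mm 174.2071144166163 -43.64144130788641
left [0.5956 0.179  0.09  ] tool mm 86.26531840476589 -106.72266287350047
right [0.5573 0.059  0.09  ] tool mm 86.14898544331622 19.277283422686807
```

```bash
python3 -m handwheel '[[0,-47,50,0,0,0],[0,-47,100,0,0,0],[0,-47,150,0,0,0],[0,-47,190,0,0,0],[0,-47,200,0,0,0],[0,-47,208,0,0,0],[0,-47,212,0,0,0],[0,-47,216,0,0,0],[0,-47,220,0,0,0],[0,-47,222,0,0,0],[0,-47,223,0,0,0],[0,-47,223,0,0,0]]' 1
```

```text
t: 3.65
ee_pos: [0.4951, 0.1451, 0.1111]
tcp_rot: [-3.141, -0.002, -0.31]
force: [-1.1, -0.0, 5.2]
width: 0.0007
grip_force: 2.6
```

```bash
python3 -m handwheel '[[0,0,1,0,0,0],[0,0,2,0,0,0],[0,0,3,0,0,0],[0,0,3,0,0,0]]' 1; python3 -m handwheel '[[0,0,4,0,0,0],[0,0,4,0,0,0]]' 1
```

```text
t: 4.15
ee_pos: [0.4951, 0.1451, 0.1091]
tcp_rot: [-3.14, -0.002, -0.31]
force: [-2.2, -0.6, 12.5]
width: 0.0005
grip_force: 6.3
t: 4.4
ee_pos: [0.4952, 0.1451, 0.1088]
tcp_rot: [-3.14, -0.004, -0.31]
force: [-10.4, -3.3, 37.1]
width: 0.0004
grip_force: 19.0
```

```bash
python3 -m handwheel '[[0,0,-15,0,0,0],[0,0,-40,0,0,0],[40,-30,-40,0,0,0],[87,-63,-40,0,0,0],[87,-63,-40,0,0,0],[87,-63,-22,0,0,0],[87,-63,-16,0,0,0],[87,-63,-12,0,0,0],[87,-63,-9,0,0,0],[87,-63,-6,0,0,0],[87,-63,-3,0,0,0],[87,-63,-3,0,0,0]]' 1; python3 -m handwheel '[[0,0,2,0,0,0],[0,0,3,0,0,0],[0,0,3,0,0,0]]' 1
```

```text
t: 5.9
ee_pos: [0.5958, 0.1781, 0.1091]
tcp_rot: [-3.142, -0.0, -0.31]
force: [-5.8, -1.7, 13.6]
width: 0.0001
grip_force: 7.0
t: 6.28
ee_pos: [0.5958, 0.1781, 0.109]
tcp_rot: [-3.141, -0.002, -0.31]
force: [-10.3, -3.6, 27.2]
width: 0.0006
grip_force: 14.0
```

```bash
python3 -m handwheel '[[0,0,-15,0,0,0],[0,0,-40,0,0,0],[40,30,-40,0,0,0],[87,63,-40,0,0,0],[87,63,-40,0,0,0],[87,63,-22,0,0,0],[87,63,-16,0,0,0],[87,63,-12,0,0,0],[87,63,-9,0,0,0],[87,63,-6,0,0,0],[87,63,-3,0,0,0],[87,63,-3,0,0,0]]' 1; python3 -m handwheel '[[0,0,2,0,0,0],[0,0,2,0,0,0]]' 1
```

```text
t: 7.78
ee_pos: [0.6583, 0.0928, 0.1091]
tcp_rot: [3.141, 0.002, -0.309]
force: [-8.8, -0.7, 16.6]
width: 0.0006
grip_force: 8.1
t: 8.02
ee_pos: [0.6585, 0.0927, 0.109]
tcp_rot: [3.142, 0.0, -0.309]
force: [-10.8, -1.7, 24.2]
width: 0.0
grip_force: 12.1
```

```bash
python3 -m handwheel '[[0,0,-15,0,0,0],[0,0,-40,0,0,0],[-40,30,-40,0,0,0],[-88,63,-40,0,0,0],[-88,63,-40,0,0,0],[-88,63,-22,0,0,0],[-88,63,-16,0,0,0],[-88,63,-12,0,0,0],[-88,63,-9,0,0,0],[-88,63,-6,0,0,0],[-88,63,-3,0,0,0],[-88,63,-3,0,0,0]]' 1; python3 -m handwheel '[[0,0,2,0,0,0],[0,0,2,0,0,0]]' 1
```

```text
t: 9.52
ee_pos: [0.5577, 0.059, 0.1092]
tcp_rot: [-3.141, -0.002, -0.31]
force: [-3.3, 1.0, 11.8]
width: 0.0002
grip_force: 5.7
t: 9.78
ee_pos: [0.5577, 0.059, 0.109]
tcp_rot: [-3.14, -0.003, -0.31]
force: [-7.2, 0.6, 23.3]
width: 0.0004
grip_force: 11.3
```

All four stopped hard at fingertip height 0.090. I'll lift, back off and check.

```bash
python3 -m handwheel '[[0,0,-15,0,0,0],[0,0,-60,0,0,0],[0,0,-120,0,0,0],[0,0,-180,0,0,0],[-40,-15,-225,0,0,0],[-80,-30,-225,0,0,0],[-90,-30,-225,0,0,0],[-90,-30,-225,0,0,0]]' 1
python3 - <<'E'
from rig import manip
import cv2,numpy as np
w=manip.get_image("wrist")["image"][:,:,::-1]; t=manip.get_image("top")["image"][:,:,::-1]
cv2.imwrite("pics/end.png",np.hstack([cv2.resize(w[0:290,100:460],None,fx=1.3,fy=1.3),cv2.resize(t[170:295,170:290],(300,377))[:377].copy() if 0 else cv2.resize(t[130:320,160:330],(320,377))]))
E
```

```text
t: 10.78
ee_pos: [0.4805, 0.1147, 0.33]
tcp_rot: [3.141, -0.001, -0.31]
force: [1.0, 0.1, -0.4]
width: 0.0005
grip_force: 0.0
```

View pics/end.png

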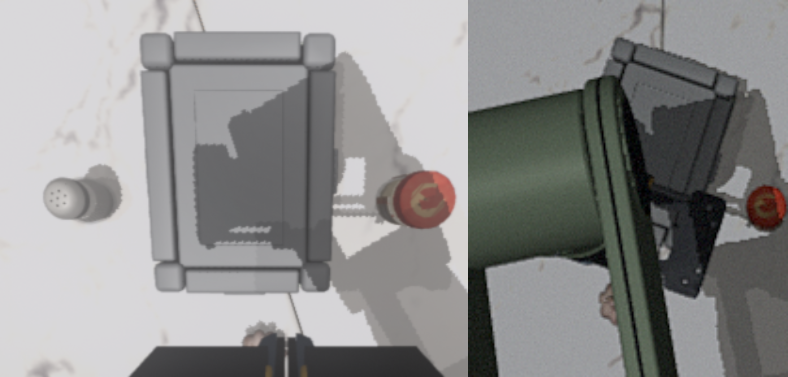

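The left panel (wrist view) shows all four sections level with the lid corners. The box is in place, with the shaker at (66,198), the jar at (424,200) and the garlic (262,335) all standing, so I'm handing in.

```bash
python3 -c "
from rig import manip
print(manip.close_job())"
```

```text
the job is handed in; nothing more can be done
None
```

I pressed all four rim sections down to their hard stops, level with the lid corners; the box and the three things beside it looked undisturbed in the last pictures, the hand is clear, and the job is handed in (no verdict was returned).

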